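# Park the notched tile cutter in its keyed dock

## Robot

A 6-joint arm with a two-finger parallel gripper is mounted at the origin on the work surface. World frame = base frame: x ahead of the robot, y to its left, z up, the work surface at z = 0. Lengths are in m, angles in rad, forces in N, time in s.
With the tool pointing down it reaches from about 0.35 to 0.775 m from the base axis. Payload 7.3 kg.
Tool frame: the origin (TCP) lies at the very end of the fingers, on their centre line; the grasp point (between the pads) lies 19 mm behind it; z points along the fingers, y is the line along which they close (so a half turn about z gives the same grasp; the last joint's range is limited). The gripper opens to 92 mm and grips with 3 to 60 N. Pads are 19 mm wide; open, the fingers measure 130 mm over their backs; the gripper's body (75 mm by 190 mm) begins 47 mm behind the grasp point.
Start: joints at [-1.398, 0.342, 1.524, -0, 1.275, -0.146], TCP at [0.165, -0.499, 0.227] pointing down, gripper open.
Joint ranges: [-2.53, 2.53], [-0.77, 2.02], [0.04, 2.7], [-1, 4.14], [0.28, 2.66], [-3.11, 3.11]. Speed limits (rad/s): [2.57, 2.57, 3.14, 3.14, 3.14, 3.14].

## Interface

Orientations are given as [roll, pitch, yaw] about the fixed x, y, z axes, in that order (R = Rz(yaw) Ry(pitch) Rx(roll)).
In Python, from cell import sense, read_camera, hand_in gives the robot as it stands.
- The arm moves only by the shell command python3 -m inch 'ROWS' [FORCE]. ROWS is text: rows parted by semicolons, each of 7 numbers parted by spaces: the opening in per cent of the stroke, from 0 (shut) to 100 (fully open), then the shift along the tool's x, y, z in cm, then the turn, a rotation vector about the tool's x, y, z in rad. A call has 1 to 8 rows; each row is the pose to reach, as a shift and turn from the pose commanded when the call began, along the tool's axes at that moment; what a row does not reach only later rows make up. A row lasts 1/12 s, in which the tool goes at most 41.7 mm and 7.16 degrees, less where a joint would pass 70% of its speed; a pose out of reach is approached as far as the arm can. A call with a gripper value outside its range is refused whole. The fingers move at their own pace and stop on an object; FORCE is the grip in N (left out, the last holds). Time passes only in rows, so rows that repeat a pose let the fingers close. It gives the time, the measured TCP pose, the force, the opening and the grip force at its end, in the units of the state.
- sense(): the state, without advancing time (a new reading comes with each control period).
- read_camera(name): name is "scene" or "top" or "wrist"; returns a dict with "img" (384x512x3 uint8, red, green, blue), "fov_y" (degrees; the focal length in pixels is half the picture's height over the tangent of half this angle, whatever the lens; pixels are square), "cx", "cy" (the principal point, pixels), "R" (3x3) and "t" (3): a world point X has camera coordinates R X + t. Camera axes: x right, y down, z forward; pixel columns grow to the right and rows downward; lengths in m; the calibration is good to about 2 mm. A picture is of the moment at which its call begins. There is no depth.
- hand_in(): hands the job in; it is judged then, once.
The state is a dict: "t": time; "q": joint angles; "joint_velocities": joint speeds; "joint_efforts": joint torques, N m; "ee_pos": TCP position; "ee_rot": TCP orientation; "contact_force": force on the tool from outside, world axes, zero at the start; "wrist_torque": the same for the moment, N m; "gripper_width": finger opening in m; "gripper_force": force on a finger pad.
Only numpy, scipy, OpenCV 4.12 (cv2) and the standard library are available. Lean on these libraries where they do the work, as an engineer would, in place of code of your own. Each camera call takes 0.05 s, during which the arm holds its last target. There are 200 camera calls.

## Task

Put the tile cutter that has a notched corner back into the wooden dock, turned so that its notch goes round the block in the dock's corner, and lowered, not dropped, until it sits flat on the dock's floor. Leave the full square cutter where it is.

Things in the scene. Friction and masses are not known exactly. Their poses are not given: they have to be found in the camera images.
- notched_cutter: Tile cutter, 0.24 to 0.42 kg: 92-mm square steel band 28 mm deep with a flush plywood top and, upright at its centre, a square wooden grip 24 x 24 mm, 29 to 71 mm above the underside, sides parallel to the cutter's. Its +x +y corner is cut away: a 34 x 34 mm notch, full depth. Stands on the table at any yaw. Origin: centre of the underside of the full square; z up.
- dock: Wooden tray fixed to the table: pocket 108 x 108 mm, walls 14 mm thick, rim 26 mm and pocket floor 6 mm above the table. A 26 x 26 mm block as high as the rim fills the pocket's +x +y corner. The notched cutter fits, 8 mm to spare each side, only with its x and y axes pointing like the dock's. Origin: centre of the underside; z up.
- square_cutter: Tile cutter, 0.24 to 0.42 kg: 92-mm square steel band 28 mm deep with a flush plywood top and, upright at its centre, a square wooden grip 24 x 24 mm, 29 to 71 mm above the underside, sides parallel to the cutter's. All four corners whole; does not fit the dock. Origin: centre of the underside; z up.
Not all that is in view belongs to the job. What is shaped like the notched_cutter but blue or purple is not meant.

How it is judged:
By the outcome, as a careful person would: the job done as asked, in the order asked, and still so for the second after the job is handed in, with the robot touching nothing.
It also fails if it takes over 38 s, if anything falls off the work surface, if the arm or the gripper's body presses on something with over 40 N, if the wrist force passes 120 N, or if a joint passes its speed limit or range.

## Working session

There is one attempt and no reset: what is moved stays moved. The work goes in short steps, Python scripts to look and compute and a shell command to move; the robot and the scene stay as the last step left them, time stands still between calls to the robot, and variables do not carry over. Pictures are saved under pics/ and viewed, at most 10 in all, crops included, and the job is handed in when it is done.

```bash
mkdir -p pics; ls
python3 - <<'E'
from cell import *
import cv2,pickle
d={n:read_camera(n) for n in("top","scene","wrist")}
pickle.dump(d,open('a.pkl','wb'))
for n in d:
    cv2.imwrite(f'pics/{n}0.png',d[n]['img'][...,::-1]); print(n,d[n]['fov_y'],d[n]['cx'],d[n]['cy'],d[n]['R'],d[n]['t'])
print(sense())
E
```

```text
pics
top 57.788500864020406 255.92976136287132 190.79863752090654 [[-0.00163953 -0.9997685  -0.02145375]
 [-0.98961037  0.00470646 -0.14369818]
 [ 0.14376589  0.02099526 -0.98938899]] [-0.03781032  0.52265052  0.80629195]
scene 57.881879882397236 259.9520302023465 192.14837235696888 [[ 0.5777021   0.81609096 -0.01599432]
 [ 0.65180943 -0.47302671 -0.59278175]
 [-0.49132958  0.33202602 -0.80520431]] [-0.23686402 -0.30836195  1.01561444]
wrist 60.940184281608694 253.23580255609002 190.75549629520756 [[ 3.12428392e-01 -9.49940873e-01 -9.15420933e-04]
 [-9.18971343e-01 -3.02486524e-01  2.52969509e-01]
 [-2.40582979e-01 -7.81936114e-02 -9.67473818e-01]] [-0.52327941 -0.0318423   0.38946546]
{'t': 0.15, 'q': array([-1.39807924e+00,  3.42573821e-01,  1.52478140e+00, -1.18287372e-05,
        1.27540552e+00, -1.46018909e-01]), 'joint_velocities': array([ 0.00095479, -0.00359477, -0.00322771,  0.00083501,  0.00223156,
       -0.00010984]), 'joint_efforts': array([ 1.87307007e-03, -4.31470907e+01, -2.44351369e+01,  7.18201208e-02,
        5.37630392e-02, -8.57316036e-05]), 'ee_pos': array([ 0.16447348, -0.49825517,  0.22620448]), 'ee_rot': array([-3.14043534e+00, -1.58766263e-04,  3.18739354e-01]), 'contact_force': array([ 0.00638221,  0.35548093, -0.72979188]), 'wrist_torque': array([0.02129981, 0.00543815, 0.03050025]), 'gripper_force': 0.0, 'gripper_width': 0.0918150390628216}
```

View pics/top0.png

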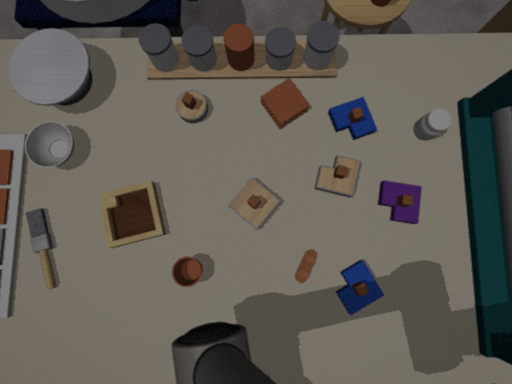

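View pics/scene0.png

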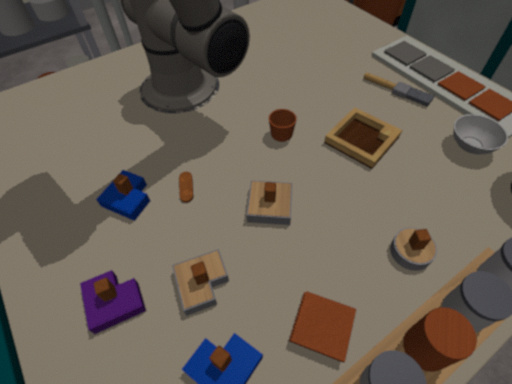

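The top view shows the wooden notched cutter at about (341,174), with its notch to the upper left. The square cutter is at (255,203), and the dock at (132,213) with its block to the upper left. Next I'll enlarge both and measure them.

Run:
```python
import cv2,pickle,numpy as np
d=pickle.load(open('a.pkl','rb'))['top']; im=d['img']
a=cv2.resize(im[140:210,300:380],None,fx=7,fy=7,interpolation=cv2.INTER_CUBIC)[:490,:400]
a=cv2.resize(im[145:205,310:370],(400,400),interpolation=cv2.INTER_CUBIC)
b=cv2.resize(im[175:251,95:171],(400,400),interpolation=cv2.INTER_CUBIC)
cv2.imwrite('pics/crop0.png',cv2.convertScaleAbs(np.hstack([a,b])[...,::-1],alpha=1.4))
for p in [(330,183),(350,165),(341,172),(310,185),(355,190),(133,212),(112,205),(118,240),(255,195)]: print(p,im[p[1],p[0]])
```

```text
(330, 183) [126 107  82]
(350, 165) [127 107  81]
(341, 172) [90 57 38]
(310, 185) [120 115 104]
(355, 190) [84 82 74]
(133, 212) [55 36 24]
(112, 205) [129 111  79]
(118, 240) [116 103  73]
(255, 195) [102  86  66]
```

View pics/crop0.png

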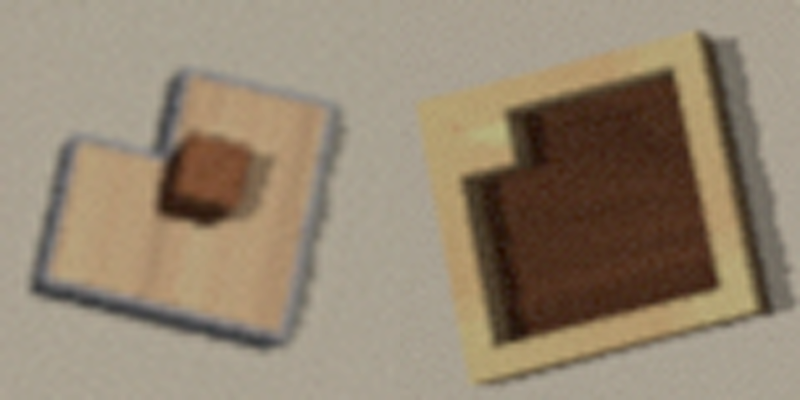

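The left crop shows the notched cutter with its notch to the upper left, which is its +x+y corner. The right crop shows the dock with its block to the upper left, turned about 25° from the cutter. I'll fit a rigid 2D pose to the corners I read off the crops.

```bash
cat > h.py <<'E'
import numpy as np
def ray(d,p,z):
    f=d['img'].shape[0]/2/np.tan(np.radians(d['fov_y']/2)); R,t=np.array(d['R']),np.array(d['t'])
    p=np.atleast_2d(p).astype(float); c=-R.T@t
    v=np.c_[(p[:,0]-d['cx'])/f,(p[:,1]-d['cy'])/f,np.ones(len(p))]@R
    return (c+v*((z-c[2])/v[:,2])[:,None])[:,:2]
def fit(m,w):
    m,w=np.array(m,float),np.array(w); a,b=m-m.mean(0),w-w.mean(0)
    y=np.arctan2((a[:,0]*b[:,1]-a[:,1]*b[:,0]).sum(),(a*b).sum()); c,s=np.cos(y),np.sin(y); R=np.array([[c,-s],[s,c]])
    o=w.mean(0)-R@m.mean(0); return o,y,np.linalg.norm(m@R.T+o-w,axis=1)
def proj(d,X):
    f=d['img'].shape[0]/2/np.tan(np.radians(d['fov_y']/2)); c=np.atleast_2d(X)@np.array(d['R']).T+d['t']
    return c[:,:2]/c[:,2:]*f+[d['cx'],d['cy']]
E
python3 - <<'E'
import pickle,numpy as np
from h import *
d=pickle.load(open('a.pkl','rb'))['top']
un=lambda p,s,o:(np.array(p)+.5)/s-.5+o
C=un([(183,70),(338,103),(281,334),(45,284),(70,138),(163,158)],400/60,[310,145])
h=.046;n=.012
print('cutter',*fit([(h,n),(h,-h),(-h,-h),(-h,h),(n,h),(n,n)],ray(d,C,.028)))
D=un([(18,102),(300,32),(365,313),(75,383)],400/76,[95,175]); h=.068
print('dock',*fit([(h,h),(h,-h),(-h,-h),(-h,h)],ray(d,D,.026)))
# inner pocket
I=un([(273,70),(316,287),(120,167)],400/76,[95,175])
print('blk corner, pocket', *fit([(.054,-.054),(.028,.028)],ray(d,I[[0,2]],.026)))
print('grip top', ray(d,un([(212,165)],400/60,[310,145]),.071))
E
```

```text
cutter [ 0.56567482 -0.24069544] -0.23347104975136704 [0.00108581 0.00095768 0.00378389 0.00188193 0.00152517 0.00109035]
dock [0.46884149 0.26853527] 0.2504234611316969 [0.00110277 0.00090055 0.00164629 0.00126868]
blk corner, pocket [0.46696285 0.26871565] 0.2695265307440414 [0.00120304 0.00120304]
grip top [[ 0.56737029 -0.23989637]]
```

```bash
python3 -m inch '100 2 -0.5 0 0 0 0.05; 100 5.5 -1.4 0 0 0 0.12; 100 9 -2.3 0 0 0 0.2; 100 13 -3.4 0 0 0 0.28; 100 17 -4.4 0 0 0 0.36; 100 21 -5.5 0 0 0 0.44; 100 25 -6.5 0 0 0 0.5; 100 28 -7.3 0 0 0 0.55' 20
python3 - <<'E'
from cell import *
import numpy as np
s=sense();y=s['ee_rot'][2];p=s['ee_pos'];print(p,y)
e=np.array([.566,-.240])-p[:2];print('tool xy cm',100*(np.cos(y)*e[0]+np.sin(y)*e[1]),100*(np.sin(y)*e[0]-np.cos(y)*e[1]))
E
```

```text
t: 0.82
ee_pos: [0.4098, -0.3393, 0.2266]
ee_rot: [-3.141, -0.0, -0.233]
contact_force: [-0.9, 0.8, -0.1]
gripper_width: 0.0918
gripper_force: 0.0
[ 0.40975026 -0.33926764  0.22658301] -0.23307463398287087
tool xy cm 12.909702081231952 -13.267254375520867
```

```bash
python3 -m inch '100 2 -2 1 0 0 0; 100 4.2 -4.2 2 0 0 0; 100 6.5 -6.5 3.5 0 0 0; 100 8.8 -8.8 4.8 0 0 0; 100 10.8 -10.8 5.8 0 0 0; 100 12.2 -12.5 6.5 0 0 0; 100 12.9 -13.3 7 0 0 0; 100 12.9 -13.3 7 0 0 0'
python3 - <<'E'
from cell import *
import cv2,pickle
from h import *
d=read_camera('wrist');t=read_camera('top');pickle.dump((d,t),open('b.pkl','wb'))
s=sense();print(s['ee_pos'],s['ee_rot'])
X=np.array([.566,-.240,.071]);print(proj(d,X))
cv2.imwrite('pics/w1.png',cv2.convertScaleAbs(d['img'][...,::-1],alpha=1.4))
E
```

```text
t: 1.48
ee_pos: [0.5642, -0.2398, 0.155]
ee_rot: [-3.141, 0.002, -0.229]
contact_force: [-1.3, 0.2, -0.2]
gripper_width: 0.0921
gripper_force: 0.0
[ 0.56303457 -0.24193885  0.15660399] [ 3.14121678e+00  8.64944482e-04 -2.30838469e-01]
[[253.89327545 192.46206093]]
```

View pics/w1.png

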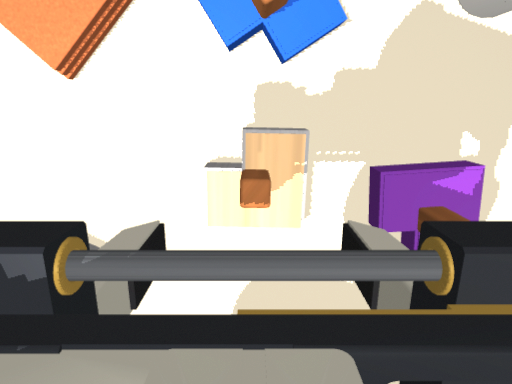

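The wrist view shows the grip at about (255,188), close to the predicted (254,192), and the cutter's edges line up with the tool. I'll refit from its corners to check.

Run:
```python
import pickle
from h import *
d,t=pickle.load(open('b.pkl','rb'))
h=.046;n=.012
print(*fit([(h,n),(h,-h),(-h,-h),(-h,h),(n,h),(n,n)],ray(d,[(243,130),(308,130),(302,226),(208,226),(207,165),(243,165)],.028)))
print(ray(d,[(243,130),(308,130),(302,226),(208,226),(207,165),(243,165)],.028))
print(ray(d,[(255,187)],.071))
```

```text
[ 0.56607306 -0.24209766] -0.24307701415427238 [0.00258868 0.00270248 0.00338157 0.00219848 0.00239571 0.00090072]
[[ 0.61108528 -0.24094609]
 [ 0.59834815 -0.29544831]
 [ 0.51306712 -0.2736557 ]
 [ 0.5329477  -0.18853004]
 [ 0.58865532 -0.20273007]
 [ 0.58140581 -0.2337579 ]]
[[ 0.57002112 -0.2418069 ]]
```

```bash
python3 -m inch '100 0.2 0.1 2 0 0 0; 100 0.2 0.1 4.5 0 0 0; 100 0.2 0.1 7 0 0 0; 100 0.2 0.1 9.5 0 0 0; 100 0.2 0.1 11.3 0 0 0; 100 0.2 0.1 12 0 0 0; 100 0.2 0.1 12 0 0 0; 100 0.2 0.1 12 0 0 0'
```

```text
t: 2.25
ee_pos: [0.5653, -0.2441, 0.0379]
ee_rot: [3.141, -0.001, -0.232]
contact_force: [-0.0, -0.7, 0.8]
gripper_width: 0.0918
gripper_force: 0.0
```

```bash
python3 -m inch '100 0.1 -0.1 0.4 0 0 0; 60 0.1 -0.1 0.4 0 0 0; 30 0.1 -0.1 0.4 0 0 0; 10 0.1 -0.1 0.4 0 0 0; 0 0.1 -0.1 0.4 0 0 0; 0 0.1 -0.1 0.4 0 0 0; 0 0.1 -0.1 0.4 0 0 0; 0 0.1 -0.1 0.4 0 0 0' 35;  python3 -m inch '0 0 0 0 0 0 0; 0 0 0 0 0 0 0; 0 0 0 0 0 0 0; 0 0 0 0 0 0 0' 35
```

```text
t: 2.92
ee_pos: [0.5666, -0.2423, 0.0327]
ee_rot: [3.141, -0.0, -0.231]
contact_force: [0.2, -0.6, 0.2]
gripper_width: 0.0496
gripper_force: 0.0
t: 3.25
ee_pos: [0.5666, -0.2422, 0.0327]
ee_rot: [-3.142, 0.0, -0.231]
contact_force: [0.2, -0.3, 0.7]
gripper_width: 0.0242
gripper_force: 34.9
```

```bash
python3 -m inch '0 0 0 -1 0 0 0; 0 0 0 -3 0 0 0; 0 0 0 -5.5 0 0 0; 0 0 0 -8 0 0 0; 0 0 0 -10.5 0 0 0; 0 0 0 -12.5 0 0 0; 0 0 0 -13.5 0 0 0; 0 0 0 -13.5 0 0 0'
python3 - <<'E'
from cell import *
import numpy as np
s=sense();y=s['ee_rot'][2];p=s['ee_pos'];print(p,y,s['gripper_width'],s['contact_force'])
e=np.array([.4685,.2685])-p[:2];print('tool xy cm',100*(np.cos(y)*e[0]+np.sin(y)*e[1]),100*(np.sin(y)*e[0]-np.cos(y)*e[1]))
E
```

```text
t: 3.92
ee_pos: [0.5676, -0.2428, 0.1705]
ee_rot: [3.14, -0.005, -0.231]
contact_force: [0.5, 0.5, -3.3]
gripper_width: 0.0237
gripper_force: 34.9
[ 0.5675519  -0.24283932  0.1705496 ] -0.23117677190001573 0.023662059807426795 [ 0.4549582   0.53074447 -3.28675387]
tool xy cm -21.35765370475301 -47.50413007027557
```

```bash
python3 -m inch '0 -0.6 -1.3 0 0 0 -0.03; 0 -1.8 -4 0 0 0 -0.08; 0 -3.1 -7 0 0 0 -0.14; 0 -4.5 -10 0 0 0 -0.2; 0 -5.9 -13 0 0 0 -0.26; 0 -7.2 -16 0 0 0 -0.32; 0 -8.6 -19 0 0 0 -0.38; 0 -10 -22 0 0 0 -0.44';  python3 - <<'E'
from cell import *
import numpy as np
s=sense();y=s['ee_rot'][2];p=s['ee_pos'];print(p,y,s['gripper_width'],s['contact_force'])
e=np.array([.4685,.2685])-p[:2];print('tool xy cm',100*(np.cos(y)*e[0]+np.sin(y)*e[1]),100*(np.sin(y)*e[0]-np.cos(y)*e[1]))
E
```

```text
t: 4.58
ee_pos: [0.5181, -0.0037, 0.1661]
ee_rot: [-3.141, 0.003, 0.211]
contact_force: [0.3, 0.3, -2.5]
gripper_width: 0.0239
gripper_force: 34.9
[ 0.5180774  -0.00365425  0.1661214 ] 0.21148289458515634 0.023895565997128235 [ 0.29337966  0.32475595 -2.51256309]
tool xy cm 0.8655039893453502 -27.649764328361353
```

```bash
python3 -m inch '0 0.1 -3.5 0 0 0 -0.03; 0 0.2 -7.5 0 0 0 -0.05; 0 0.3 -11.5 0 0 0 -0.05; 0 0.5 -15.5 0 0 0 -0.05; 0 0.6 -19.5 0 0 0 -0.05; 0 0.7 -23.3 0 0 0 -0.05; 0 0.8 -26.3 0 0 0 -0.05; 0 0.8 -27.6 0 0 0 -0.05'; python3 -m inch '0 0 0 0 0 0 0; 0 0 0 0 0 0 0'
python3 - <<'E'
from cell import *
import cv2,pickle
from h import *
d={n:read_camera(n) for n in("top","scene","wrist")};pickle.dump(d,open('c.pkl','wb'))
s=sense();print(s['ee_pos'],s['ee_rot'])
cv2.imwrite('pics/w2.png',cv2.convertScaleAbs(d['wrist']['img'][...,::-1],alpha=1.0))
E
```

```text
t: 5.25
ee_pos: [0.4682, 0.2697, 0.1661]
ee_rot: [-3.141, 0.003, 0.262]
contact_force: [-0.7, 0.1, -2.6]
gripper_width: 0.0241
gripper_force: 34.9
t: 5.42
ee_pos: [0.4695, 0.2662, 0.1665]
ee_rot: [3.141, 0.002, 0.26]
contact_force: [0.6, -0.3, -2.8]
gripper_width: 0.0239
gripper_force: 34.9
[0.47047197 0.26495434 0.16723084] [3.14091652e+00 1.01008591e-03 2.57157476e-01]
```

View pics/w2.png

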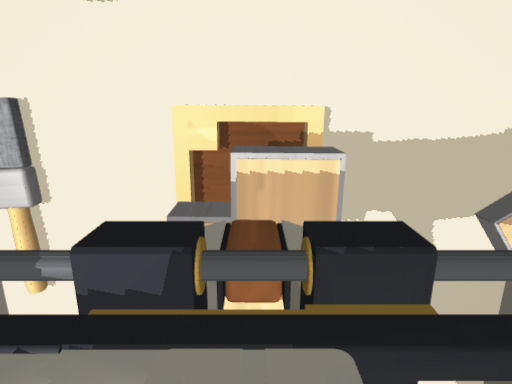

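The wrist view shows the cutter held level and square to the dock. Its front edge runs from (232,150) to (342,150), and the dock's far rim from (172,105) to (324,105). I'll compare both with the expected poses.

Run:
```python
import pickle,cv2
from h import *
d=pickle.load(open('c.pkl','rb'))['wrist']
p,y=np.array([.4702,.2653]),.2575
R=np.array([[np.cos(y),-np.sin(y)],[np.sin(y),np.cos(y)]])
print('cutter corners in tool-aligned frame (expect .046,.012/-.046)',(ray(d,[(232,152),(342,150)],.161)-p)@R)
W=ray(d,[(172,106),(324,106),(217,150),(307,122),(190,150)],.026)
print('dock',*fit([(.068,.068),(.068,-.068),(.028,.028),(.054,-.054),(.028,.054)],W))
```

```text
cutter corners in tool-aligned frame (expect .046,.012/-.046) [[ 0.0442922   0.01156897]
 [ 0.04525198 -0.04384742]]
dock [0.46745077 0.27049306] 0.2535401598295006 [0.00094365 0.00044639 0.00057194 0.00088669 0.00097738]
```

```bash
python3 -m inch '0 0 -0.2 1 0 0 0; 0 0 -0.4 3 0 0 0; 0 0 -0.4 5 0 0 0; 0 0 -0.4 7 0 0 0; 0 0 -0.4 8.7 0 0 0; 0 0 -0.4 9.5 0 0 0; 0 0 -0.4 9.5 0 0 0; 0 0 -0.4 9.5 0 0 0';python3 -m inch '0 0 0 0 0 0 0; 0 0 0 0 0 0 0'
python3 - <<'E'
from cell import *
import cv2,pickle
from h import *
d={n:read_camera(n) for n in("top","scene","wrist")};pickle.dump(d,open('d.pkl','wb'))
s=sense();print(s['ee_pos'],s['ee_rot'])
a=cv2.resize(d['scene']['img'][80:180,310:420],(440,400),interpolation=cv2.INTER_CUBIC)
b=cv2.resize(d['wrist']['img'][60:260,130:380],(360,288));b=cv2.copyMakeBorder(b,0,112,0,0,0)
cv2.imwrite('pics/s3.png',np.hstack([a,b])[...,::-1])
E
```

```text
t: 6.23
ee_pos: [0.4695, 0.2699, 0.0726]
ee_rot: [3.141, 0.0, 0.258]
contact_force: [0.5, 0.4, -2.5]
gripper_width: 0.0242
gripper_force: 34.9
t: 6.4
ee_pos: [0.47, 0.2705, 0.0738]
ee_rot: [-3.141, -0.002, 0.259]
contact_force: [-0.1, -0.5, -3.6]
gripper_width: 0.024
gripper_force: 34.9
[0.46961962 0.27048188 0.07348426] [-3.14148758e+00 -1.53871122e-03  2.58820939e-01]
```

View pics/s3.png

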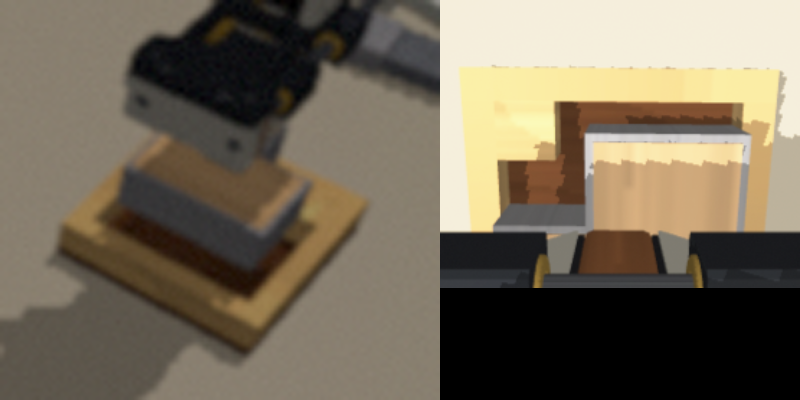

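The crops show the cutter just above the pocket with its notch on the block's side. I'll measure the offset between the two in this same view.

Run:
```python
import pickle,cv2
from h import *
d=pickle.load(open('d.pkl','rb'))['wrist']
u=lambda l:[((a-440)*250/360+130,b*200/288+60) for a,b in l]
print('cut',*fit([(.046,.012),(.046,-.046),(.012,.046)],np.vstack([ray(d,u([(585,135),(750,134)]),.069),ray(d,u([(510,205)]),.041)])))
print('cut2',*fit([(.046,.012),(.046,-.046)],ray(d,u([(585,135),(750,134)]),.069)))
print('dock',*fit([(.068,.068),(.068,-.068),(.028,.028),(.054,-.054),(.028,.054)],ray(d,u([(461,68),(781,70),(556,160),(742,102),(498,160)]),.026)))
```

```text
cut [0.4674861  0.27055938] 0.2593276276701434 [0.00034546 0.00030235 0.00011948]
cut2 [0.46740779 0.27032967] 0.26375983411843623 [0.00029233 0.00029233]
dock [0.46758309 0.27055114] 0.25062872190159885 [6.66967378e-04 5.76282468e-04 2.34342609e-04 1.08605820e-03
 4.13034106e-05]
```

Cutter and dock agree to within 1 mm and 0.01 rad, so I'll lower it gently from 0.0735 to about 0.039.

```bash
python3 -m inch '0 0 0 0.4 0 0 0.005; 0 0 0 0.9 0 0 0.008; 0 0 0 1.4 0 0 0.008; 0 0 0 1.9 0 0 0.008; 0 0 0 2.4 0 0 0.008; 0 0 0 2.8 0 0 0.008; 0 0 0 3 0 0 0.008; 0 0 0 3 0 0 0.008'; python3 -m inch '0 0 0 0.1 0 0 0; 0 0 0 0.2 0 0 0; 0 0 0 0.25 0 0 0; 0 0 0 0.3 0 0 0; 0 0 0 0.3 0 0 0'
```

```text
t: 7.22
ee_pos: [0.4688, 0.2702, 0.0419]
ee_rot: [3.141, 0.001, 0.251]
contact_force: [0.4, 0.5, -2.6]
gripper_width: 0.0236
gripper_force: 34.9
t: 7.63
ee_pos: [0.4693, 0.2703, 0.0397]
ee_rot: [3.142, -0.0, 0.251]
contact_force: [0.2, -0.4, -2.2]
gripper_width: 0.0237
gripper_force: 34.9
```

Still carrying the weight (about -2.5 N), so I'll lower in 1 mm steps until the force reading changes.

```bash
python3 -m inch '0 0 0 0.05 0 0 0; 0 0 0 0.1 0 0 0; 0 0 0 0.1 0 0 0; 0 0 0 0.1 0 0 0'; python3 -m inch '0 0 0 0.05 0 0 0; 0 0 0 0.1 0 0 0; 0 0 0 0.1 0 0 0; 0 0 0 0.1 0 0 0'
```

```text
t: 7.97
ee_pos: [0.4692, 0.2703, 0.0387]
ee_rot: [3.142, -0.0, 0.251]
contact_force: [-0.6, 0.7, -3.0]
gripper_width: 0.0239
gripper_force: 34.9
t: 8.3
ee_pos: [0.4692, 0.2703, 0.0387]
ee_rot: [3.142, -0.001, 0.251]
contact_force: [-3.0, -2.4, 6.9]
gripper_width: 0.0238
gripper_force: 34.9
```

It touched down at 0.0387, the expected floor height. Now I'll release and retreat.

```bash
python3 -m inch '20 0 0 0 0 0 0; 35 0 0 0 0 0 0; 60 0 0 0 0 0 0; 70 0 0 0 0 0 0; 70 0 0 0 0 0 0; 70 0 0 0 0 0 0; 70 0 0 0 0 0 0; 70 0 0 0 0 0 0'; python3 -m inch '70 0 0 -1 0 0 0; 70 0 0 -3 0 0 0; 70 0 0 -5.5 0 0 0; 70 0 0 -8 0 0 0; 70 0 0 -10.5 0 0 0; 70 0 0 -12 0 0 0; 70 0 0 -13 0 0 0; 70 0 0 -13 0 0 0'; python3 -m inch '70 -3 0 0 0 0 0; 70 -6 0 0 0 0 0; 70 -8 0 0 0 0 0; 70 -8 0 0 0 0 0; 70 -8 0 0 0 0 0'
python3 - <<'E'
from cell import *
import cv2
from h import *
w=read_camera('wrist')['img'];s=read_camera('scene')['img']
a=cv2.resize(s[80:180,310:420],(330,300),interpolation=cv2.INTER_CUBIC)
cv2.imwrite('pics/f.png',np.hstack([a,cv2.resize(w,(400,300))])[...,::-1])
E
```

```text
t: 8.97
ee_pos: [0.4692, 0.2703, 0.0376]
ee_rot: [3.141, 0.0, 0.251]
contact_force: [0.1, 0.8, 0.1]
gripper_width: 0.0626
gripper_force: 0.0
t: 9.63
ee_pos: [0.4703, 0.2708, 0.1704]
ee_rot: [-3.141, -0.005, 0.251]
contact_force: [0.7, 0.3, -0.1]
gripper_width: 0.0642
gripper_force: 0.0
t: 10.05
ee_pos: [0.3908, 0.2503, 0.1672]
ee_rot: [3.141, 0.001, 0.251]
contact_force: [1.0, 0.3, -0.2]
gripper_width: 0.0644
gripper_force: 0.0
```

View pics/f.png

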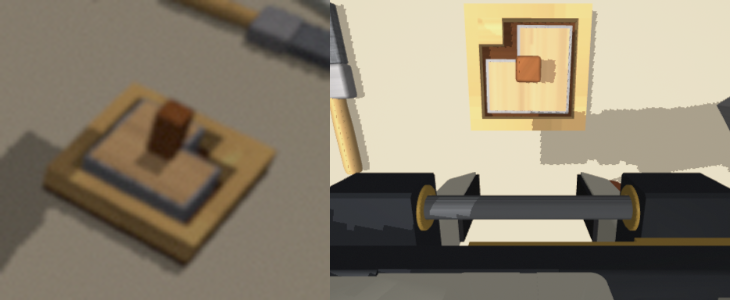

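The cutter sits flat in the pocket around (530,68), with its notch round the block and gaps on every side. The robot is clear of it.

```bash
python3 -c "
from cell import *
print(hand_in())"
```

```text
the job is handed in; nothing more can be done
None
```

The notched cutter is sitting flat on the dock's floor with its notch round the block, lowered until it touched down before release; the square cutter was not touched, and the job was handed in at about 10 s.

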